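# Shut the row of oiler lids with one fingertip stroke

## Task

The six oil cups on the curved oiling block have been filled and their flip lids stand open: with shut fingers, run the fingertips lightly along the curved row just above the cups, starting from the red cup, so that each lid in turn is tipped over and ends fully shut. Do not grip or lift the block, press hard on it or push it out of its place, and leave the other things on the bench alone.

Things in the scene. Friction and masses are not known exactly. Their poses are not given: they have to be found in the camera images.
- oiler: Loose grey steel oiling block, 2 kg: a foot bar 36 mm wide, 12 mm high, bent to an arc of radius 130 mm (middle line), with six oil cups 48 mm apart along the arc; the first is red, the others brass. Origin: on the bench under the arc's middle (between cups 3 and 4); z up; y along the row there, away from the red end; the arc's centre lies 130 mm along -x, so both ends bend back to -x.
- cup_1 (a point): Centre of the mouth of oil cup 1 (the red one, at the start of the row), 28 mm above the bench. The cup is 24 mm wide.
- cup_2 (a point): Centre of the mouth of oil cup 2 (brass), 28 mm above the bench. The cup is 24 mm wide.
- cup_3 (a point): Centre of the mouth of oil cup 3 (brass), 28 mm above the bench. The cup is 24 mm wide.
- cup_4 (a point): Centre of the mouth of oil cup 4 (brass), 28 mm above the bench. The cup is 24 mm wide.
- cup_5 (a point): Centre of the mouth of oil cup 5 (brass), 28 mm above the bench. The cup is 24 mm wide.
- cup_6 (a point): Centre of the mouth of oil cup 6 (brass; the far end of the row), 28 mm above the bench. The cup is 24 mm wide.
- lid_1 (a joint): Flip lid of cup 1, a steel disc 24 mm wide, 3 mm thick, with a thumb tab; rad: 0 shut (top 32 mm above the bench), 1.57 upright, about 2 open (top about 57 mm up), leaning to the red end; stays open. Hinge across the row, 14 mm from the cup's centre towards the start of the row, 29 mm up; tab's end 31 mm from it. Turns freely: pushed past upright, away from the red end, it falls shut by its weight.
- lid_2 (a joint): Flip lid of cup 2, a steel disc 24 mm wide, 3 mm thick, with a thumb tab; rad: 0 shut (top 32 mm above the bench), 1.57 upright, about 2 open (top about 57 mm up), leaning to the red end; stays open. Hinge across the row, 14 mm from the cup's centre towards the start of the row, 29 mm up; tab's end 31 mm from it. Turns freely: pushed past upright, away from the red end, it falls shut by its weight.
- lid_3 (a joint): Flip lid of cup 3, a steel disc 24 mm wide, 3 mm thick, with a thumb tab; rad: 0 shut (top 32 mm above the bench), 1.57 upright, about 2 open (top about 57 mm up), leaning to the red end; stays open. Hinge across the row, 14 mm from the cup's centre towards the start of the row, 29 mm up; tab's end 31 mm from it. Turns freely: pushed past upright, away from the red end, it falls shut by its weight.
- lid_4 (a joint): Flip lid of cup 4, a steel disc 24 mm wide, 3 mm thick, with a thumb tab; rad: 0 shut (top 32 mm above the bench), 1.57 upright, about 2 open (top about 57 mm up), leaning to the red end; stays open. Hinge across the row, 14 mm from the cup's centre towards the start of the row, 29 mm up; tab's end 31 mm from it. Turns freely: pushed past upright, away from the red end, it falls shut by its weight.
- lid_5 (a joint): Flip lid of cup 5, a steel disc 24 mm wide, 3 mm thick, with a thumb tab; rad: 0 shut (top 32 mm above the bench), 1.57 upright, about 2 open (top about 57 mm up), leaning to the red end; stays open. Hinge across the row, 14 mm from the cup's centre towards the start of the row, 29 mm up; tab's end 31 mm from it. Turns freely: pushed past upright, away from the red end, it falls shut by its weight.
- lid_6 (a joint): Flip lid of cup 6, a steel disc 24 mm wide, 3 mm thick, with a thumb tab; rad: 0 shut (top 32 mm above the bench), 1.57 upright, about 2 open (top about 57 mm up), leaning to the red end; stays open. Hinge across the row, 14 mm from the cup's centre towards the start of the row, 29 mm up; tab's end 31 mm from it. Turns freely: pushed past upright, away from the red end, it falls shut by its weight.
- tape_measure: Bystander, loose: yellow and black tape measure, 82 x 39 mm, 62 mm high, behind on the right. Origin: middle of its underside.
- bolt_m16: Bystander, loose: steel hexagon bolt, 70 mm long, lying in the hollow of the arc. Origin: middle of its underside.
- gear_24: Bystander, loose: steel spur gear, 66 mm across, 26 mm high, lying behind the row. Origin: middle of its underside.
- drill_chuck: Bystander, loose: steel drill chuck, 46 mm across, 68 mm high, on the left. Origin: middle of its underside.

How it is judged:
By the outcome, as a careful person would: the job done as asked, in the order asked, and still so for the second after the job is handed in, with the robot touching nothing.
It also fails if it takes over 48 s, if anything falls off the work surface, if the arm or the gripper's body presses on something with over 40 N, if the wrist force passes 120 N, or if a joint passes its speed limit or range.

## Robot

A 7-joint arm with a two-finger parallel gripper is mounted at the origin on a cart in front of the work surface, level with it; the furniture and walls round the work are solid. World frame = base frame: x ahead of the robot, y to its left, z up, the work surface at z = 0. Lengths are in mm, angles in rad, forces in N, time in s.
With the tool pointing down it reaches from about 400 to 875 mm from the base axis. Payload 4.4 kg.
Tool frame: the origin (TCP) lies at the very end of the fingers, on their centre line; the grasp point (between the pads) lies 19 mm behind it; z points along the fingers, y is the direction in which the jaws open and shut (so a half turn about z gives the same grasp; the last joint's range is limited). The gripper opens to 85 mm and grips with 20 to 120 N. Pads are 22 mm wide; open, the fingers measure 114 mm over their backs; the gripper's body (76 mm by 85 mm) begins 54 mm behind the grasp point. The pads swing forward as they close: fully open they stand 13 mm farther back than shut.
Start: joints at [1.071, 0.628, 0.038, 1.517, -0.027, 0.996, -0.02], TCP at [273.237, -589.796, 231.313] pointing down, gripper open.
Joint ranges: [-3.06, 3.06], [-0.37, 2.12], [-1.25, 1.32], [0.18, 2.47], [-1.1, 4.24], [0.23, 1.98], [-2.94, 2.94]. Speed limits (rad/s): [2.57, 2.57, 3.14, 3.14, 3.14, 3.14, 3.14].

## Interface

Orientations are given as [roll, pitch, yaw] about the fixed x, y, z axes, in that order (R = Rz(yaw) Ry(pitch) Rx(roll)).
In Python, from cell import ctrl gives the robot as it stands. The module is installed in compiled form; this text tells all that it offers.
- The arm moves only by the shell command python3 -m jog 'ROWS'. ROWS is text: rows parted by semicolons, each of 7 numbers parted by spaces: the shift along the tool's x, y, z in mm, then the turn, a rotation vector about the tool's x, y, z in degrees, then the opening, from -1 (shut) to 1 (fully open). In form: x y z wx wy wz claw; .... A call has 1 to 8 rows; each row is the pose to reach, as a shift and turn from the pose commanded when the call began, along the tool's axes at that moment; what a row does not reach only later rows make up. A row lasts 1/8 s, in which the tool goes at most 62.5 mm and 10.7 degrees, less where a joint would pass 70% of its speed; a pose out of reach is approached as far as the arm can. A call with a gripper value outside its range is refused whole. The fingers move at their own pace and stop on an object; the grip force is fixed at half the most. Time passes only in rows, so rows that repeat a pose let the fingers close. It gives the time, the measured TCP pose, the force and the opening at its end, in the units of the state.
- ctrl.read_state(): the state, without advancing time (a new reading comes with each control period).
- ctrl.get_image(name): name is "side" or "top"; returns a dict with "image" (480x640x3 uint8, red, green, blue), "z_map" (480x640 float32, mm along the optical axis (not along the pixel's ray), 0 where there is no reading), "vertical_fov" (degrees; the focal length in pixels is half the picture's height over the tangent of half this angle, whatever the lens; pixels are square), "cx", "cy" (the principal point, pixels), "k1" (the pictures are not rectified: a ray, as slopes to the right and down, at radius r is drawn at 1 + k1 r^2 times it, then the intrinsics apply), "extrinsics" (4x4, takes a point from world to camera coordinates). Camera axes: x right, y down, z forward; pixel columns grow to the right and rows downward; lengths in mm; the calibration is good to about 2 mm. A picture is of the moment at which its call begins.
- ctrl.finish_job(): hands the job in, once; it reports no verdict.
The state is a dict: "clock": time; "qpos": joint angles; "qd": joint speeds; "tau": joint torques, N m; "eef_pos": TCP position; "tool_rot": TCP orientation; "force": force on the tool from outside, world axes, zero at the start; "torque": the same for the moment, N m; "width": finger opening in mm.
Only numpy, scipy, OpenCV 4.12 (cv2) and the standard library are available. Lean on these libraries where they do the work, as an engineer would, in place of code of your own. Each camera call takes 0.05 s, during which the arm holds its last target.

## Working session

There is one attempt and no reset: what is moved stays moved. The work goes in short steps, Python scripts to look and compute and a shell command to move; the robot and the scene stay as the last step left them, time stands still between calls to the robot, and variables do not carry over. Pictures are saved under pics/ and viewed, and the job is handed in when it is done.

```bash
mkdir -p pics; python3 - <<'E'
from cell import ctrl
import cv2,numpy as np
s=ctrl.read_state()
print({k:np.round(v,3) for k,v in s.items()})
for n in("side","top"):
    d=ctrl.get_image(n); cv2.imwrite(f"pics/{n}0.png",d["image"][:,:,::-1])
    np.savez(f"{n}0.npz",**d)
    print(n,d["vertical_fov"],d["cx"],d["cy"],d["k1"],np.round(d["extrinsics"],3).tolist(),(d["z_map"]>0).mean())
E
```

```text
{'clock': np.float64(0.0), 'qpos': array([ 1.071,  0.629,  0.038,  1.518, -0.027,  0.996, -0.02 ]), 'qd': array([-0.   ,  0.001, -0.   , -0.001, -0.   ,  0.001,  0.001]), 'tau': array([-0.0000e+00, -5.6340e+01,  1.2260e+00, -1.9344e+01,  1.1000e-02,
        1.1000e-02, -0.0000e+00]), 'eef_pos': array([ 272.989, -589.228,  230.407]), 'tool_rot': array([-3.14 ,  0.   ,  0.434]), 'force': array([-0.982,  0.141, -0.094]), 'torque': array([ 0.   , -0.019, -0.011]), 'width': np.float64(85.115)}
side 48.298387424738785 322.96956994315383 244.83482750676814 -0.050925678400553356 [[-0.871, -0.491, -0.014, 412.286], [-0.237, 0.445, -0.863, 202.072], [0.43, -0.748, -0.504, 964.743], [0.0, 0.0, 0.0, 1.0]] 0.99607421875
top 57.08003327054698 324.8632670049337 238.1335285434186 -0.00971499249970699 [[-0.012, -1.0, 0.007, -85.64], [-0.972, 0.01, -0.233, 539.045], [0.233, -0.01, -0.972, 983.152], [0.0, 0.0, 0.0, 1.0]] 0.9959928385416666
```

View pics/side0.png

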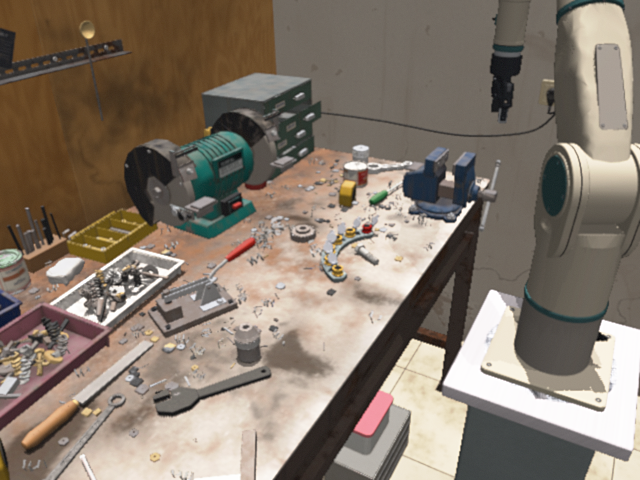

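View pics/top0.png

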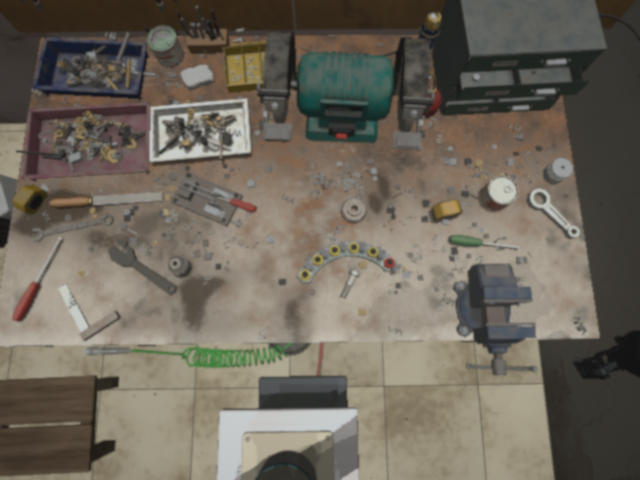

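```bash
cat > h.py <<'E'
import numpy as np,cv2
def K(d):
    f=240/np.tan(np.radians(float(d["vertical_fov"]))/2); return f,float(d["cx"]),float(d["cy"]),float(d["k1"])
def ray(d,u,v):
    f,cx,cy,k=K(d); xd=np.array([(u-cx)/f,(v-cy)/f]); x=xd.copy()
    for _ in range(30): x=xd/(1+k*(x@x))
    E=d["extrinsics"];R,t=E[:3,:3],E[:3,3]
    return -R.T@t, R.T@np.array([x[0],x[1],1.])
def onz(d,u,v,z):
    c,r=ray(d,u,v); return c+r*(z-c[2])/r[2]
def proj(d,P):
    f,cx,cy,k=K(d);E=d["extrinsics"];p=E[:3,:3]@np.asarray(P,float)+E[:3,3];x=p[:2]/p[2];x=x*(1+k*(x@x));return f*x+[cx,cy]
def tri(d1,p1,d2,p2):
    c1,r1=ray(d1,*p1);c2,r2=ray(d2,*p2)
    A=np.stack([r1,-r2],1);s=np.linalg.lstsq(A,c2-c1,rcond=None)[0]
    a=c1+s[0]*r1;b=c2+s[1]*r2;return (a+b)/2,np.linalg.norm(a-b)
E
python3 - <<'E'
import cv2,numpy as np
a=cv2.imread("pics/top0.png")[220:295,290:410];cv2.imwrite("pics/topz.png",cv2.resize(a,None,fx=6.5,fy=6.5,interpolation=cv2.INTER_CUBIC))
a=cv2.imread("pics/side0.png")[210:290,310:400];cv2.imwrite("pics/sidez.png",cv2.resize(a,None,fx=7,fy=7,interpolation=cv2.INTER_CUBIC))
E
```

```text
(no output)
```

View pics/topz.png

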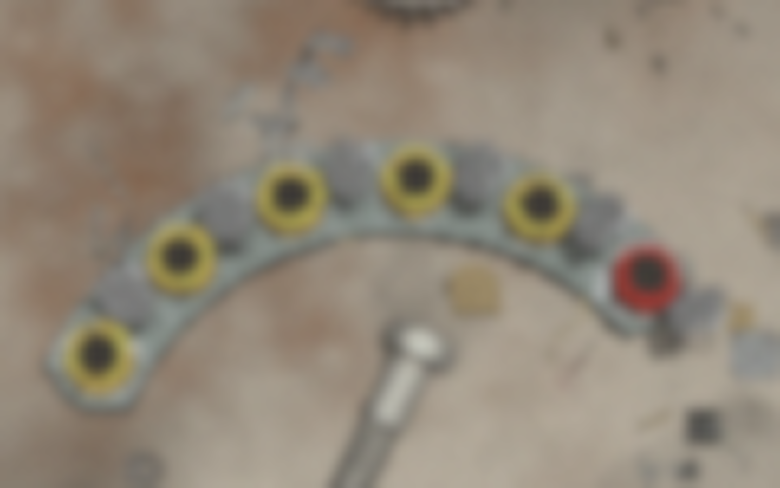

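View pics/sidez.png

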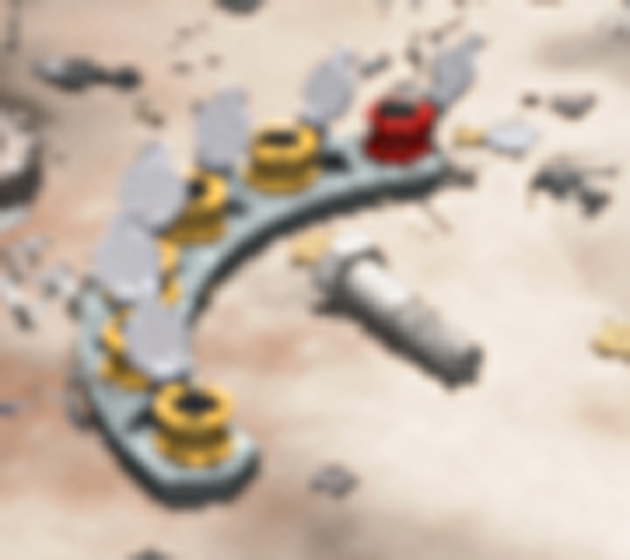

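```bash
cat > cups.py <<'E'
import numpy as np,cv2
from h import *
T=dict(np.load("top0.npz"));S=dict(np.load("side0.npz"))
def mouths(d,box,amin):
    x0,y0,x1,y1=box;k=6
    im=cv2.resize(d["image"][y0:y1,x0:x1],None,fx=k,fy=k,interpolation=cv2.INTER_CUBIC)
    h=cv2.cvtColor(im,cv2.COLOR_RGB2HSV)
    col=(h[...,1]>125)&(h[...,2]>90)
    m=col.astype(np.uint8)
    cs,_=cv2.findContours(m,cv2.RETR_EXTERNAL,cv2.CHAIN_APPROX_NONE);o=[]
    for c in cs:
        if cv2.contourArea(c)<amin: continue
        f=np.zeros_like(m);cv2.drawContours(f,[c],-1,1,-1)
        dark=(f>0)&(h[...,2]<95); ys,xs=np.nonzero(dark)
        (cx,cy),(a,b),_=cv2.fitEllipse(c)
        g=lambda x,y:np.array([(x+.5)/k-.5+x0,(y+.5)/k-.5+y0])
        o.append((g(xs.mean(),ys.mean()) if len(xs)>20 else None,len(xs),g(cx,cy),a/k,b/k))
    return o
if __name__=="__main__":
    t=sorted(mouths(T,(290,220,410,295),800),key=lambda o:-o[2][0])
    s=mouths(S,(310,210,400,290),300)
    for o in t: print("top",o[0],o[1],o[2],round(o[3],1),round(o[4],1),onz(T,*o[0],28).round(1) if o[0] is not None else None, onz(T,*o[2],24).round(1))
    for o in s: print("side",o[0],o[1],o[2],onz(S,*o[0],28).round(1) if o[0] is not None else None)
    for a in t:
        for b in s:
            if a[0] is not None and b[0] is not None:
                P,e=tri(T,a[0],S,b[0])
                if e<8 and 0<P[2]<60: print("tri",P.round(1),round(e,1))
E
python3 cups.py
```

```text
top None 0 [388.71233114 263.25491842] 7.1 8.5 None [ 483. -247.   24.]
side None 0 [336.98414866 270.46349589] None
side None 0 [327.07828522 261.26988729] None
side None 0 [337.61450958 241.14175161] None
side [366.48333333 229.99615385] 65 [366.32030233 230.76129532] [ 477.5 -227.7   28. ]
side None 0 [350.2178599  232.78933207] None
side [367.19318182 228.64393939] 44 [367.1572876  226.88821284] [ 479.  -234.9   28. ]
```

```bash
cat > cups.py <<'E'
import numpy as np,cv2
from h import *
T=dict(np.load("top0.npz"));S=dict(np.load("side0.npz"))
k=6
def up(d,box):
    x0,y0,x1,y1=box
    return cv2.resize(d["image"][y0:y1,x0:x1],None,fx=k,fy=k,interpolation=cv2.INTER_CUBIC)
def mouths(d,box,amin,smin,vmax):
    x0,y0,x1,y1=box; im=up(d,box);h=cv2.cvtColor(im,cv2.COLOR_RGB2HSV)
    m=(h[...,1]>smin).astype(np.uint8); m[(h[...,0]>8)&(h[...,0]<18)]=0
    cs,_=cv2.findContours(m,cv2.RETR_EXTERNAL,cv2.CHAIN_APPROX_NONE);o=[]
    g=lambda x,y:np.array([(x+.5)/k-.5+x0,(y+.5)/k-.5+y0])
    for c in cs:
        if cv2.contourArea(c)<amin: continue
        f=np.zeros_like(m);cv2.drawContours(f,[cv2.convexHull(c)],-1,1,-1)
        ys,xs=np.nonzero((f>0)&(h[...,2]<vmax))
        (cx,cy),(a,b),_=cv2.fitEllipse(c)
        o.append((g(xs.mean(),ys.mean()) if len(xs)>20 else None,len(xs),g(cx,cy),a/k,b/k))
    return o
if __name__=="__main__":
    t=sorted(mouths(T,(290,220,410,295),800,95,95),key=lambda o:-o[2][0])
    s=mouths(S,(310,210,400,290),300,110,90)
    for o in t: print("top",o[0],o[1],o[2],round(o[3],1),round(o[4],1),onz(T,*o[0],28).round(1) if o[0] is not None else None, onz(T,*o[2],26).round(1))
    for o in s: print("side",o[0],o[1],o[2],onz(S,*o[0],28).round(1) if o[0] is not None else None)
    for a in t:
        for b in s:
            if a[0] is not None and b[0] is not None:
                P,e=tri(T,a[0],S,b[0])
                if e<8 and 0<P[2]<60: print("tri",P.round(1),round(e,1))
E
python3 cups.py; python3 - <<'E'
from cups import *
im=up(T,(290,220,410,295));h=cv2.cvtColor(im,cv2.COLOR_RGB2HSV)
for z in [(648,275),(648,300),(541,203),(541,230),(440,190),(98,352),(98,380)]:
    x,y=[int(q*6/6.5) for q in z];print(z,h[y,x])
im=up(S,(310,210,400,290));h=cv2.cvtColor(im,cv2.COLOR_RGB2HSV)
for z in [(401,107),(400,150),(283,137),(283,170),(195,400),(195,440)]:
    x,y=[int(q*6/7) for q in z];print(z,h[y,x])
E
```

```text
top [389.25504286 261.68368633] 661 [388.99532064 262.74054972] 9.3 9.9 [ 486.2 -247.8   28. ] [ 483.9 -247.4   26. ]
top [372.67976396 250.94861831] 579 [372.45177714 252.03547923] 8.8 10.1 [ 513.2 -208.5   28. ] [ 510.9 -208.1   26. ]
top [353.49149061 246.79665493] 568 [353.58423869 247.65741475] 9.2 9.9 [ 524.1 -161.9   28. ] [ 522.4 -162.3   26. ]
top [334.24011053 249.51439791] 573 [334.42247009 250.32722982] 9.3 10.2 [ 517.8 -114.7   28. ] [ 516.2 -115.2   26. ]
top [317.16838649 258.98764853] 533 [317.61835734 259.55586751] 9.3 10.2 [494.8 -72.8  28. ] [493.7 -73.9  26. ]
top [304.57762201 274.06412253] 642 [304.97385152 274.6983134 ] 8.4 10.0 [458.2 -42.2  28. ] [456.9 -43.1  26. ]
side [336.8728903  267.36234177] 316 [337.01313527 270.40227763] [461.5 -42.1  28. ]
side None 0 [327.02326584 261.18727112] None
side [337.56687243 236.62242798] 81 [337.54499308 241.06943258] [ 525.1 -164.6   28. ]
side [349.91381766 229.56908832] 117 [350.19168091 232.71393077] [ 514.8 -210.5   28. ]
side [366.00470278 227.63186606] 443 [366.66334025 228.50075404] [ 483.8 -238.3   28. ]
tri [ 487.9 -248.6   21.9] 1.3
tri [ 513.3 -208.2   29.4] 0.7
tri [ 523.7 -161.8   29.8] 0.1
tri [459.5 -41.6  28.5] 3.1
(648, 275) [19 33 62]
(648, 300) [  2 161 141]
(541, 203) [15 33 61]
(541, 230) [ 26 124 140]
(440, 190) [ 26 125 151]
(98, 352) [13 30 60]
(98, 380) [ 24 128 140]
(401, 107) [60  3 74]
(400, 150) [  1 213 109]
(283, 137) [18 43 71]
(283, 170) [ 20 164 104]
(195, 400) [135  10  51]
(195, 440) [ 20 161 103]
```

```bash
python3 - <<'E'
from cups import *
from scipy.optimize import least_squares
# cup1 side: mouth by grey-dark only
x0,y0=310,210; im=up(S,(310,210,400,290));h=cv2.cvtColor(im,cv2.COLOR_RGB2HSV)
m=(h[...,1]<110)&(h[...,2]<100);sub=np.zeros_like(m);sub[75:115,315:375]=1
ys,xs=np.nonzero(m&sub);p=np.array([(xs.mean()+.5)/k-.5+x0,(ys.mean()+.5)/k-.5+y0]);print(p,len(xs),tri(T,(389.2,261.8),S,p))
C=np.array([[486.2,-247.8],[513.2,-208.5],[524.1,-161.9],[517.8,-114.7],[494.8,-72.8],[458.2,-42.2]])
print(np.linalg.norm(np.diff(C,axis=0),axis=1), 2*130*np.sin(24/130))
def f(q):
    a=q[2]+(np.arange(6)-2.5)*48/130
    return (C-q[:2]-130*np.c_[np.cos(a),np.sin(a)]).ravel()
r=least_squares(f,[395,-150,0]);print(r.x,r.fun.reshape(-1,2).round(1))
cx,cy,yaw=r.x
a1=yaw-2.5*48/130
for s in (-60,-50,-45,0,48*5,280):
    a=a1+s/130;print(s,np.round([cx+130*np.cos(a),cy+130*np.sin(a)],1),'tangent dir',round(a+np.pi/2,3))
E
```

```text
[366.19230769 225.14983974] 208 (array([ 486.45336187, -247.02839358,   30.06552618]), np.float64(1.9827853628276346))
[47.68112834 47.85781023 47.61858881 47.79759408 47.70660332] 47.727801557217816
[ 3.94415215e+02 -1.55549198e+02  1.35191352e-01] [[ 0.1 -0.1]
 [ 0.  -0.1]
 [-0.2  0.1]
 [-0.  -0. ]
 [ 0.   0.1]
 [ 0.   0.1]]
-60 [ 435.5 -278.9] tangent dir 0.321
-50 [ 444.8 -275.4] tangent dir 0.398
-45 [ 449.4 -273.3] tangent dir 0.437
0 [ 486.1 -247.7] tangent dir 0.783
240 [458.2 -42.3] tangent dir 2.629
280 [420.9 -28.3] tangent dir 2.937
```

```bash
python3 - <<'E'
from cups import *
d=T;z=d["z_map"];f,cx,cy,k1=K(d)
v,u=np.mgrid[0:480,0:640]
pts=cv2.undistortPoints(np.c_[u.ravel(),v.ravel()].astype(np.float32)[:,None],np.array([[f,0,cx],[0,f,cy],[0,0,1.]]),np.array([k1,0,0,0.]))[:,0]
P=np.c_[pts,np.ones(len(pts))]*z.ravel()[:,None]
E=d["extrinsics"];W=((P-E[:3,3])@E[:3,:3]).reshape(480,640,3);np.save("W.npy",W)
# max height in 40mm cells
for x in range(660,200,-30):
    print(x,[int(W[...,2][(abs(W[...,0]-x)<15)&(abs(W[...,1]-y)<15)].max(initial=-99)) for y in range(0,-640,-30)])
E
```

```text
660 [25, 23, 21, 19, 5, 25, 22, 9, 5, 7, 13, 9, 6, 5, 7, 9, 62, 59, 62, 60, 18, 23]
630 [24, 5, 4, 5, 19, 30, 30, 18, 8, 7, 5, 7, 61, 65, 63, 15, 40, 62, 62, 61, 7, 25]
600 [4, 4, 4, 3, 5, 28, 31, 6, 5, 6, 5, 8, 63, 64, 65, 4, 6, 4, 6, 5, 6, 5]
570 [5, 5, 7, 13, 20, 19, 6, 6, 8, 6, 5, 5, 12, 15, 7, 5, 9, 6, 5, 7, 6, 6]
540 [6, 7, 6, 17, 45, 58, 53, 15, 6, 5, 9, 9, 15, 23, 30, 28, 26, 29, 31, 10, 7, 6]
510 [5, 17, 32, 59, 39, 57, 58, 43, 56, 13, 11, 17, 6, 13, 17, 7, 19, 28, 28, 19, 7, 5]
480 [8, 44, 57, 33, 7, 23, 10, 42, 48, 55, 12, 15, 6, 11, 85, 100, 97, 96, 3, 6, 7, 5]
450 [8, 34, 33, 5, 4, 26, 24, 4, 42, 56, 8, 8, 13, 16, 116, 121, 121, 119, -99, 13, 5, 5]
420 [6, 4, 6, 4, 20, 20, 5, 6, 13, 13, 6, 5, 10, 17, 165, 164, 162, 126, -99, 13, 5, 6]
390 [7, 4, 8, 5, 16, 13, 6, 6, 7, 7, 5, 6, 20, 22, 164, 167, 166, 167, 60, 4, 5, 9]
360 [6, 5, 5, 4, 5, 6, 9, 5, 7, 6, 5, 4, 16, 16, 162, 161, 160, 153, 30, 6, 6, 6]
330 [6, 4, 5, 7, 5, 6, 5, 5, 14, 14, 5, 4, 5, 14, 166, 165, 167, 167, 18, 4, 6, 6]
300 [5, 4, 5, 1082, 4, 5, 4, 4, 4, 14, 7, 4, 5, 5, 165, 166, 165, 167, 378, 406, 5, 272]
270 [-99, -99, -99, -99, -99, -99, -99, -99, -99, -99, -99, -99, -99, -99, -99, 99, 100, 324, 406, 406, -99, -99]
240 [-99, -99, -99, -99, -99, -99, -99, -99, -99, -99, -99, -99, -99, -99, 17, 90, 126, 348, 351, 397, -99, -99]
210 [-99, -99, -99, -99, -99, -99, -99, -99, -99, -99, 752, -99, -99, -99, -99, 81, 84, -99, -99, -99, -99, -99]
```

```bash
python3 -m jog '36 -26.6 0 0 0 0 -1; 72 -53 0 0 0 0 -1; 108 -80 0 0 0 0 -1; 144 -106.5 0 0 0 0 -1; 180 -133 0 0 0 0.5 -1; 216 -160 0 0 0 1 -1; 252 -186.5 0 0 0 1.5 -1; 287.9 -213.1 0 0 0 2 -1'
python3 -m jog '0 0 0 0 0 0 -1; 0 0 0 0 0 0 -1; 0 0 0 0 0 0 -1; 0 0 0 0 0 0 -1'
```

```text
clock: 1.1
eef_pos: [445.3, -274.0, 231.1]
tool_rot: [-3.141, 0.0, 0.399]
force: [-0.9, 0.2, -0.1]
width: -0.2
clock: 1.6
eef_pos: [444.2, -276.5, 231.2]
tool_rot: [3.142, 0.0, 0.397]
force: [0.8, 0.2, 0.1]
width: -0.3
```

```bash
python3 -m jog '0 0 25 0 0 0 -1; 0 0 50 0 0 0 -1; 0 0 75 0 0 0 -1; 0 0 100 0 0 0 -1; 0 0 125 0 0 0 -1; 0 0 150 0 0 0 -1; 0 0 170 0 0 0 -1; 0 0 170 0 0 0 -1'
python3 - <<'E'
from cell import ctrl
import cv2,numpy as np
from h import *
s=ctrl.read_state();print(np.round(s["eef_pos"],1))
d=ctrl.get_image("side");cv2.imwrite("pics/side1.png",cv2.resize(np.ascontiguousarray(d["image"][170:290,300:420,::-1]),None,fx=5,fy=5,interpolation=2))
print((proj(d,s["eef_pos"])-[300,170])*5)
E
```

```text
clock: 2.6
eef_pos: [443.7, -275.5, 60.1]
tool_rot: [-3.139, 0.002, 0.398]
force: [0.2, 0.3, 0.3]
width: -0.3
[ 443.7 -275.5   60.1]
[436.80120261 218.00533772]
```

View pics/side1.png

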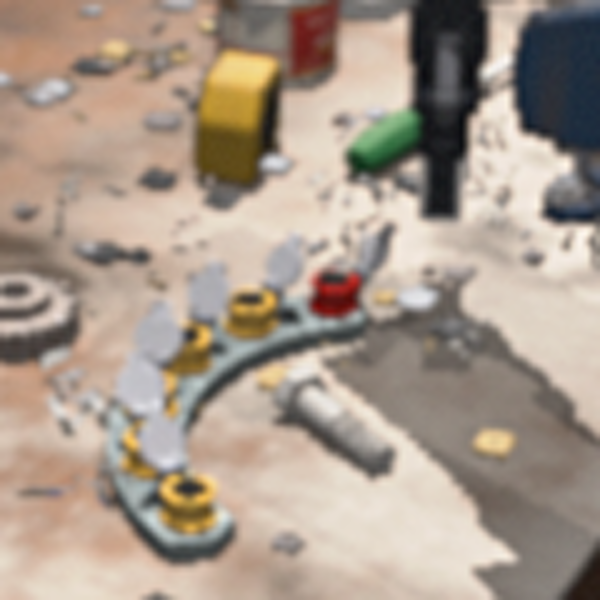

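```bash
python3 -m jog '0 0 10 0 0 0 -1; 0 0 19.3 0 0 0 -1; 0 0 19.3 0 0 0 -1; 0 0 19.3 0 0 0 -1'
python3 -m jog '7 -0.2 0 0 0 -3.09 -1; 14 -0.75 0 0 0 -6.17 -1; 20.9 -1.7 0 0 0 -9.26 -1; 27.8 -3 0 0 0 -12.34 -1; 34.6 -4.7 0 0 0 -15.43 -1; 41.3 -6.7 0 0 0 -18.51 -1; 47.9 -9.1 0 0 0 -21.6 -1; 54.3 -11.9 0 0 0 -24.7 -1'
python3 - <<'E'
from cell import ctrl
import cv2,numpy as np
from h import *
s=ctrl.read_state();print(np.round(s["eef_pos"],1),np.round(s["qpos"],2))
d=ctrl.get_image("side");cv2.imwrite("pics/side2.png",cv2.resize(np.ascontiguousarray(d["image"][170:290,300:420,::-1]),None,fx=5,fy=5,interpolation=2))
E
```

```text
clock: 3.15
eef_pos: [445.0, -275.4, 42.1]
tool_rot: [3.141, -0.0, 0.399]
force: [1.0, -0.1, 1.3]
width: 0.1
clock: 4.15
eef_pos: [490.7, -243.0, 42.0]
tool_rot: [-3.142, -0.0, 0.834]
force: [-0.9, 0.0, 0.3]
width: -0.3
[ 490.7 -243.    42. ] [ 0.46  0.77 -0.07  1.94  0.12  0.44 -0.45]
```

View pics/side2.png

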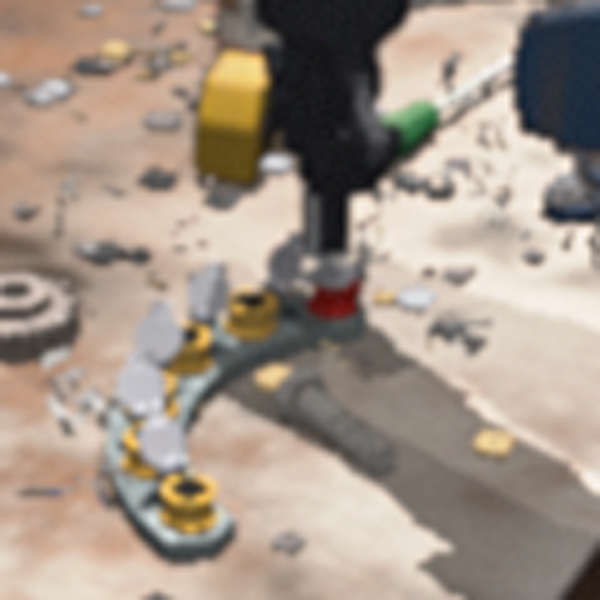

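Fingers stand over the red cup (about 325,250 in the zoom), with lid 1 lying shut beneath them and the others still open. The block hasn't moved, so I'll carry on.

```bash
python3 -m jog '7 -0.2 0 0 0 -3.09 -1; 14 -0.75 0 0 0 -6.17 -1; 20.9 -1.7 0 0 0 -9.26 -1; 27.8 -3 0 0 0 -12.34 -1; 34.6 -4.7 0 0 0 -15.43 -1; 41.3 -6.7 0 0 0 -18.51 -1; 47.9 -9.1 0 0 0 -21.6 -1; 54.3 -11.9 0 0 0 -24.7 -1'
python3 - <<'E'
from cell import ctrl
import cv2,numpy as np
from h import *
d=ctrl.get_image("side");a=d["image"]
b=ctrl.get_image("top")["image"]
f=lambda i,x,y:cv2.resize(np.ascontiguousarray(i[y:y+100,x:x+100,::-1]),(400,400),interpolation=2)
cv2.imwrite("pics/s3.png",np.hstack([f(a,300,190),f(b,295,200)]))
for s in (62,118,174,230,255):
    A=.1352+(-120+s)/130;print(s,np.round([394.4+130*np.cos(A),-155.5+130*np.sin(A),A+np.pi/2],2))
E
```

```text
clock: 5.2
eef_pos: [518.3, -194.9, 42.0]
tool_rot: [3.142, 0.0, 1.265]
force: [-0.4, -0.2, -0.4]
width: -0.0
62 [ 518.17 -195.28    1.26]
118 [ 523.47 -139.96    1.69]
174 [505.19 -87.49   2.12]
230 [466.67 -47.44   2.55]
255 [444.68 -35.62   2.74]
```

View pics/s3.png

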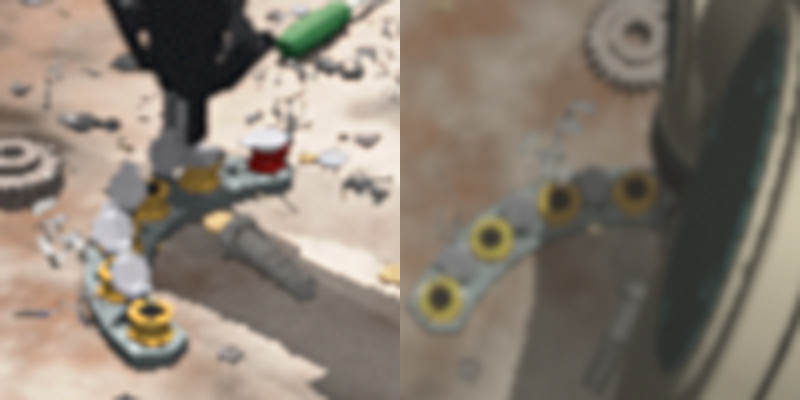

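Lids 1 (265,138) and 2 (200,160) lie shut, lids 3–6 are still open, and the block is in place. The tool follows the computed arc to within 0.5 mm.

```bash
python3 -m jog '7 -0.2 0 0 0 -3.09 -1; 14 -0.75 0 0 0 -6.17 -1; 20.9 -1.7 0 0 0 -9.26 -1; 27.8 -3 0 0 0 -12.34 -1; 34.6 -4.7 0 0 0 -15.43 -1; 41.3 -6.7 0 0 0 -18.51 -1; 47.9 -9.1 0 0 0 -21.6 -1; 54.3 -11.9 0 0 0 -24.7 -1'
```

```text
clock: 6.3
eef_pos: [523.4, -139.5, 42.0]
tool_rot: [3.142, 0.0, 1.696]
force: [0.6, 0.2, 0.9]
width: 0.1
```

```bash
python3 -m jog '7 -0.2 0 0 0 -3.09 -1; 14 -0.75 0 0 0 -6.17 -1; 20.9 -1.7 0 0 0 -9.26 -1; 27.8 -3 0 0 0 -12.34 -1; 34.6 -4.7 0 0 0 -15.43 -1; 41.3 -6.7 0 0 0 -18.51 -1; 47.9 -9.1 0 0 0 -21.6 -1; 54.3 -11.9 0 0 0 -24.7 -1'
python3 - <<'E'
from cell import ctrl
import cv2,numpy as np
a=ctrl.get_image("side")["image"]
b=ctrl.get_image("top")["image"]
print(np.round(ctrl.read_state()["qpos"],2))
f=lambda i,x,y:cv2.resize(np.ascontiguousarray(i[y:y+100,x:x+100,::-1]),(400,400),interpolation=2)
cv2.imwrite("pics/s4.png",np.hstack([f(a,300,190),f(b,295,200)]))
E
```

```text
clock: 7.3
eef_pos: [504.8, -87.0, 42.0]
tool_rot: [3.142, -0.0, 2.127]
force: [-0.3, -0.5, 0.3]
width: 0.0
[ 0.33  0.76 -0.33  2.04  0.56  0.43  0.13]
```

View pics/s4.png

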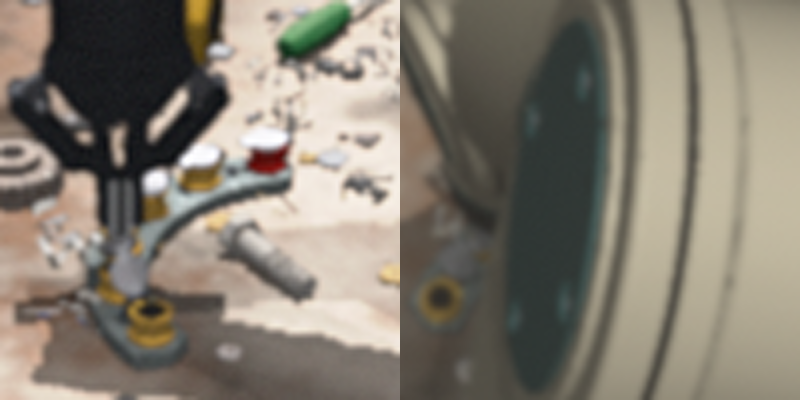

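Lids 1–3 are visibly shut, the fingers are near cup 4, and lid 6 (125,275) is still open. On with the arc.

```bash
python3 -m jog '7 -0.2 0 0 0 -3.09 -1; 14 -0.75 0 0 0 -6.17 -1; 20.9 -1.7 0 0 0 -9.26 -1; 27.8 -3 0 0 0 -12.34 -1; 34.6 -4.7 0 0 0 -15.43 -1; 41.3 -6.7 0 0 0 -18.51 -1; 47.9 -9.1 0 0 0 -21.6 -1; 54.3 -11.9 0 0 0 -24.7 -1'
```

```text
clock: 8.4
eef_pos: [466.0, -47.2, 42.0]
tool_rot: [3.142, 0.0, 2.558]
force: [0.0, -0.7, -0.3]
width: -0.2
```

```bash
python3 -m jog '7 -0.2 0 0 0 -3.09 -1; 14 -0.75 0 0 0 -6.17 -1; 20.9 -1.7 0 0 0 -9.26 -1; 27.8 -3 0 0 0 -12.34 -1; 27.8 -3 0 0 0 -12.34 -1'
python3 -m jog '0 0 -20 0 0 0 -1; 0 0 -40 0 0 0 -1; 0 0 -70 0 0 0 -1; 0 0 -100 0 0 0 -1; 0 0 -130 0 0 0 -1; 0 0 -160 0 0 0 -1; 0 0 -190 0 0 0 -1; 0 0 -190 0 0 0 -1'
python3 - <<'E'
from cell import ctrl
import cv2,numpy as np
a=ctrl.get_image("side");b=ctrl.get_image("top");np.savez("side5.npz",**a);np.savez("top5.npz",**b)
f=lambda i,x,y:cv2.resize(np.ascontiguousarray(i["image"][y:y+100,x:x+100,::-1]),(400,400),interpolation=2)
cv2.imwrite("pics/s5.png",np.hstack([f(a,300,190),f(b,295,200)]))
E
```

```text
clock: 9.02
eef_pos: [440.9, -34.4, 42.0]
tool_rot: [-3.141, -0.001, 2.771]
force: [-0.6, 0.2, -0.1]
width: -0.1
clock: 10.02
eef_pos: [443.1, -34.7, 233.8]
tool_rot: [3.141, 0.005, 2.769]
force: [-0.3, -0.3, 0.3]
width: 0.1
```

View pics/s5.png

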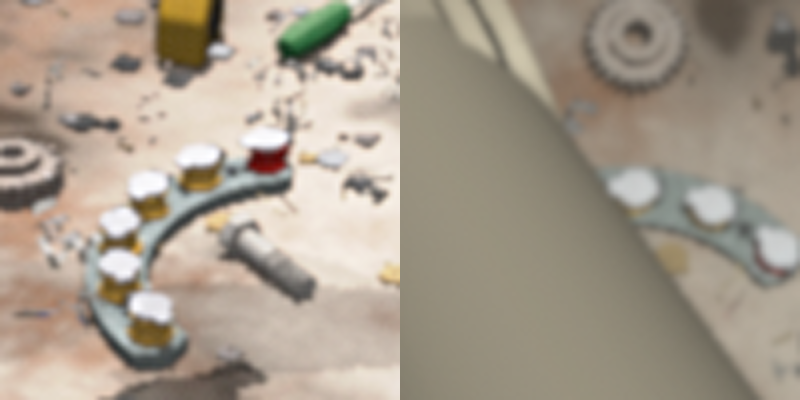

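The side view shows all six lids as bright flat discs on their cups, from (265,135) to (150,305). Next, a numeric check that they're flat and that nothing has shifted.

```bash
python3 - <<'E'
import numpy as np,cv2
from h import *
S=dict(np.load("side5.npz"));S0=dict(np.load("side0.npz"));k=6
im=cv2.resize(S["image"][210:290,310:400],None,fx=k,fy=k,interpolation=cv2.INTER_CUBIC);h=cv2.cvtColor(im,cv2.COLOR_RGB2HSV)
m=((h[...,2]>190)&(h[...,1]<28)).astype(np.uint8)
n,_,st,ce=cv2.connectedComponentsWithStats(m)
blobs=[((ce[i]+.5)/k-.5+[310,210],st[i]) for i in range(1,n) if st[i,4]>150]
for s in range(0,241,48):
    A=.1352+(s-120)/130;P=np.array([394.4+130*np.cos(A),-155.5+130*np.sin(A),32])
    p=proj(S,P);b=min(blobs,key=lambda b:np.hypot(*(b[0]-p)))
    print(s,p.round(1),b[0].round(1),b[1][2:4]/k,"pt",onz(S,*b[0],32).round(1),P.round(1))
# shift of foot/bolt/gear between first and last side views
g0=cv2.cvtColor(S0["image"],cv2.COLOR_RGB2GRAY);g1=cv2.cvtColor(S["image"],cv2.COLOR_RGB2GRAY)
for nm,(x,y,w,hh) in dict(bolt=(352,243,28,24),gear=(288,222,30,22),foot_end=(322,270,28,12),redbase=(352,230,24,12),tape=(336,178,22,30),chuck=(230,318,36,48)).items():
    r=cv2.matchTemplate(g1[y-5:y+hh+5,x-5:x+w+5],g0[y:y+hh,x:x+w],cv2.TM_CCOEFF_NORMED);_,v,_,l=cv2.minMaxLoc(r);print(nm,np.array(l)-5,round(v,3))
E
```

```text
0 [366.8 224.5] [362.3 224.3] [18. 10.] pt [ 496.4 -242.9   32. ] [ 486.1 -247.7   32. ]
48 [350.1 228.7] [348.7 228.1] [12.83333333  7.16666667] pt [ 517.6 -209.5   32. ] [ 513.2 -208.3   32. ]
96 [337.3 235.7] [336.5 234.9] [12.          8.66666667] pt [ 527.9 -164.5   32. ] [ 524.2 -161.9   32. ]
144 [330.3 245.1] [329.3 244.6] [9.83333333 7.83333333] pt [ 521.  -115.5   32. ] [ 517.8 -114.6   32. ]
192 [330.3 255.7] [329.5 255.5] [11.33333333  7.33333333] pt [496.9 -72.8  32. ] [494.7 -72.8  32. ]
240 [338.2 266.2] [337.6 265.9] [10.83333333  7.5       ] pt [460.  -42.8  32. ] [458.1 -42.2  32. ]
bolt [0 0] 0.928
gear [0 0] 1.0
foot_end [0 0] 0.825
redbase [0 0] 0.905
tape [0 1] 0.756
chuck [0 0] 1.0
```

```bash
python3 - <<'E'
import numpy as np,cv2
a=np.load("side0.npz")["image"];b=np.load("side5.npz")["image"]
f=lambda i:cv2.resize(np.ascontiguousarray(i[170:245,325:400,::-1]),(400,400),interpolation=2)
cv2.imwrite("pics/cmp.png",np.hstack([f(a),f(b)]))
E
```

```text
(no output)
```

View pics/cmp.png

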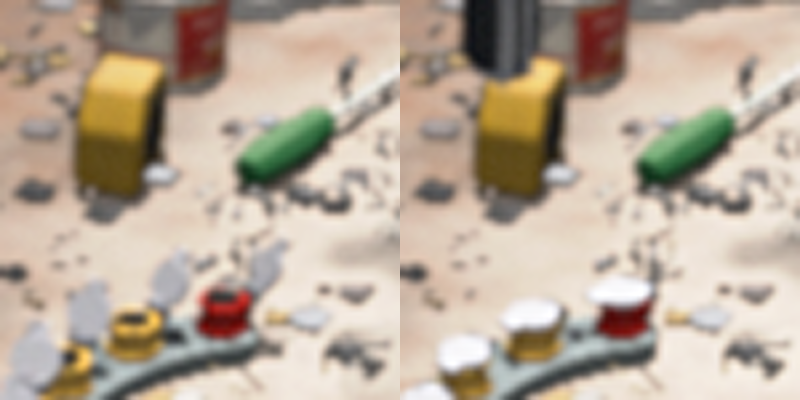

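The tape measure is unmoved at (120,125) in both crops; its poor match came from the fingertips covering its top edge in the later picture. Lid 1 lies flat on the red cup.

```bash
python3 -c "
from cell import ctrl
print(ctrl.finish_job())"
```

```text
the job is handed in; nothing more can be done
None
```

All six lids are shut, tipped over one at a time from the red cup. I made one pass with shut fingers, tips 42 mm above the bench, along the measured arc. I then lifted clear to about 234 mm and handed the job in at about 10 s.

- **Force:** the readings at the end of each move stayed within about 2 N, the sensor's usual noise.
- **Lids:** the last side view shows six flat lids. For cups 2–6 the lid centres lie within 5 mm of the measured cup centres. Lid 1's bright patch came out about 11 mm off, probably because it merged with a light patch beside it. I checked it by eye and it lies flat.
- **Nothing moved:** the block, bolt, gear and drill chuck show no shift between the first and last side views. The tape measure's match was poor (0.76, 1 pixel) because the fingertips covered its top edge, and by eye it hasn't moved.
- **Not checked from above:** in the last top view the arm hid cups 4–6, so those three were confirmed from the side view only.

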